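# Inspect a telescope mirror blank under the reading lens

## Robot

A 7-joint arm with a two-finger parallel gripper is mounted at the origin on the work surface. World frame = base frame: x ahead of the robot, y to its left, z up, the work surface at z = 0. Lengths are in m, angles in rad, forces in N, time in s.
With the tool pointing down it reaches from about 0.425 to 0.95 m from the base axis. Payload 16.7 kg.
Tool frame: the origin (TCP) lies on the centre line of the jaws, within the pads' length; the fingertips stand 11 mm ahead of it and the grasp point (between the pads) lies 8 mm behind it (r.tcp_to_tips is the distance from the TCP to the fingertips, in m); z points along the fingers, x is the direction in which the jaws open and shut, and the axes are right-handed (so a half turn about z gives the same grasp; the last joint's range is limited). The gripper opens to 94 mm and grips with 3 to 60 N. Pads are 16 mm wide; open, the fingers measure 119 mm over their backs; the gripper's body (75 mm by 177 mm) begins 78 mm behind the grasp point.
Start: joints at [-0.149, 0.426, 0.074, 1.606, -0.034, 1.111, -0.067], TCP at [0.675, -0, 0.216] pointing down, gripper open.
Joint ranges: [-2.85, 2.85], [-0.5, 2.14], [-1.23, 1.37], [0.21, 2.46], [-1.02, 4.16], [0.16, 2.05], [-2.73, 2.73]. Speed limits (rad/s): [1.89, 1.89, 2.39, 2.39, 3.01, 3.01, 3.01].

## Interface

Orientations are given as a 3x3 rotation matrix whose columns are the frame's x, y, z axes.
In Python, from workcell import r gives the robot as it stands. The module is installed in compiled form; this text tells all that it offers.
- The arm moves only by the tool apply_moves, never from a script. Its argument "plan" is a list of rows, each an object with "delta_rot": the turn, a rotation vector about the tool's x, y, z in degrees, a list of three; "offset": the shift along the tool's x, y, z in m, a list of three; "fingers": the finger opening in m, from 0 to 0.094. In form: [{"delta_rot": [ax, ay, az], "offset": [x, y, z], "fingers": fingers}, ...]. A call has 1 to 10 rows; each row is the pose to reach, as a shift and turn from the pose commanded when the call began, along the tool's axes at that moment; what a row does not reach only later rows make up. A row lasts 1/10 s, in which the tool goes at most 50 mm and 8.59 degrees, less where a joint would pass 70% of its speed; a pose out of reach is approached as far as the arm can. A call with a gripper value outside its range is refused whole. The fingers move at their own pace and stop on an object; "force" is the grip in N (left out, the last holds). Time passes only in rows, so rows that repeat a pose let the fingers close. It gives the time, the measured TCP pose, the force and the opening at its end, in the units of the state.
- r.read_state(): the state, without advancing time (a new reading comes with each control period).
- r.snapshot(name): name is "scene" or "side" or "wrist"; returns the picture (384x512x3 uint8, red, green, blue); there is no depth.
- r.get_calibration(name): a dict with "camera_matrix" (3x3 intrinsics, pixels), "k1" (the pictures are not rectified: a ray, as slopes to the right and down, at radius r is drawn at 1 + k1 r^2 times it, then the intrinsics apply), "rvec" (rotation vector, rad) and "tvec" (3), from world to camera coordinates, as OpenCV has them; the wrist camera has in their place "hand_eye" (4x4, takes a point from camera to tool coordinates, whose origin is the TCP and whose axes are the tool frame's). Camera axes: x right, y down, z forward; pixel columns grow to the right and rows downward; lengths in m; the calibration is good to about 2 mm. A picture is of the moment at which its call begins: read the wrist's pose just before it. get_calibration takes no time and is no camera call.
- r.close_job(): hands the job in, once; it reports no verdict.
The state is a dict: "time_s": time; "q": joint angles; "dq": joint speeds; "joint_efforts": joint torques, N m; "ee_pos": TCP position; "tcp_rot": TCP orientation; "contact_force": force on the tool from outside, world axes, zero at the start; "wrist_torque": the same for the moment, N m; "gripper_width": finger opening in m.
Only numpy, scipy, OpenCV 4.12 (cv2) and the standard library are available. Lean on these libraries where they do the work, as an engineer would, in place of code of your own. Each camera call takes 0.05 s, during which the arm holds its last target.

## Task

Take the blue dust cover off the glass mirror blank and hang it by its handle on the hook stand. Then pick up the reading lens by its handle and hold it level over the red ring marked on the glass, the ring in the middle of the lens and the lens as high as the surface gauge's red pointer tip, which is set to its focal height; finish still holding it there, steady, for me to look. Touch the glass with neither lens nor gripper, and leave the gauge, the bottle, the jar and the wood offcut as they are.

Things in the scene. Friction and masses are not known exactly. Their poses are not given: they have to be found in the camera images.
- cover: blue shallow round dust cover, an upside-down cap 128 mm across and 13 mm deep (3 mm walls), about 0.16 kg, with a steel bail handle on top. Origin: centre of its lower rim. z up when level. The handle is a straight 8 mm round bar, 92 mm long, along the cover's y axis, 75 mm above the origin, with a leg at each end going down to the cover (58 mm of clear space between bar and cover). It sits loosely on the three cleats of the board, its roof 6 mm above the glass
- handle (a point): middle of the cover's handle bar (on the bar's axis)
- stand: fixed hook stand: wooden foot 100 x 90 x 22 mm, upright steel post 16 mm thick, 207 mm tall, and one 8 mm round steel hook that runs from the post along the stand's -x, dips to its lowest, level stretch 80 to 100 mm from the post and turns up to a tip 120 mm from the post. Origin: under the post, on the bench. The hook tip's top is 184 mm and the underside of the hook's lowest stretch 161 mm above the bench, so the tip enters sideways between bar and cover
- hook (a point): seat of the hook: top of the rod at its lowest stretch, 90 mm from the post towards the stand's -x and 169 mm above the bench. A hanging handle bar rests here, across the hook
- loupe: reading lens lying flat on the bench, about 0.11 kg: steel ring 72 mm across, 14 mm high, round a clear lens; brass neck; straight red handle 18 mm wide, 14 mm high, from 50 to 150 mm along the loupe's -x from the lens centre. Origin: centre of the ring's underside. z along the lens axis, up as it lies. The centre of mass is near the neck, so the handle is best gripped at its lens end
- lens (a point): centre of the lens, 7 mm above the loupe's origin
- loupe_grip (a point): point on the handle's centre line, 75 mm from the lens centre along the loupe's -x, 7 mm above its underside
- board: fixed round plywood grinding board, 240 mm across, 18 mm thick, with three wooden cleats 15 mm high round the mirror blank. Origin: centre of its underside, on the bench
- mirror: glass mirror blank, 114 mm across, 19 mm thick, fixed in the middle of the board; its upper face is 37 mm above the bench. Origin: centre of its underside. It is under the cover at the start
- mark: red felt-pen ring, 19 mm across with a 3 mm line, drawn on the glass face round the spot to be inspected; up to 22 mm off the mirror's centre each way, hidden under the cover at the start. Origin: its centre, on the glass, 37 mm above the bench
- gauge: fixed surface gauge standing beyond the board as seen from the robot: dark steel base 60 x 50 x 24 mm, 9 mm upright spindle 194 mm tall with a brass clamp, and a thin scriber that points along the gauge's -x, towards the mirror. Origin: under the spindle, on the bench
- pointer_tip (a point): red tip of the gauge's level scriber, 83 mm from the spindle, about 82 mm from the mirror's centre; its height (80 to 115 mm above the glass, set differently each time) is the height at which the lens centre is to be held. The clamp slides if pushed
- slurry: loose pinkish squeeze bottle with a red nozzle, 44 mm across, 140 mm tall. Origin: centre of its underside. Leave alone
- jar: loose jar with a white cap, 54 mm across, 75 mm tall. Origin: centre of its underside. Leave alone
- offcut: loose wooden offcut, 45 x 32 x 24 mm. Origin: centre of its underside. Leave alone
Mind the look-alikes: they are no part of the job. There is more than one size of the cover; the job needs the smaller.

How it is judged:
On the way:
1. the cover hangs still by its handle on the hook, let go (contact force between cover and stand above 0.6 N and contact force between cover and the arm below 0.1 N and contact force between cover and the fingers below 0.1 N and distance between handle and hook below 0.055 m and height (world z) of cover above 0.07 m and linear speed of cover below 0.08 m/s), for 0.3 s.
At the end, for the whole second after the job is handed in: The cover hangs still by its handle on the hook, over 70 mm above the bench, not touched by the robot. The lens is in the fingers and on nothing else, still, level within 0.12 rad, its centre within 12 mm of the red ring sideways and within 8 mm of the pointer tip's height (all of step 1 and horizontal distance between lens and mark below 0.012 m and z of lens in the frame of pointer_tip between -0.008 and 0.008 m and angle between loupe's own z axis and vertical below 0.12 rad and contact force between loupe and the fingers above 1 N and contact force between loupe and gauge below 0.1 N and contact force between loupe and stand below 0.1 N and contact force between loupe and cover below 0.1 N and contact force between loupe and board below 0.1 N and linear speed of loupe below 0.03 m/s and angular speed of loupe below 0.2 rad/s); the arm keeps its last pose, push and grip.
It fails at once if the lens or the gripper touches the glass (over 1 N) (contact force between mirror and loupe above 1 N or contact force between mirror and the fingers above 1 N or contact force between mirror and the arm above 1 N).
It fails at once if the gauge's pointer is shifted by more than 5 mm (distance of pointer_tip from where it was at the start of the episode above 0.005 m).
It fails at once if the bottle, the jar or the offcut is moved by more than 20 mm (distance of any of slurry, jar, offcut from where it was at the start of the episode above 0.02 m).
It also fails if it takes over 58 s, if anything falls off the work surface, if the arm or the gripper's body presses on something with over 40 N, if the wrist force passes 120 N, or if a joint passes its speed limit or range.

## Working session

There is one attempt and no reset: what is moved stays moved. The work goes in short steps, Python scripts to look and compute and a tool call to move; the robot and the scene stay as the last step left them, time stands still between calls to the robot, and variables do not carry over. Pictures are saved under pics/ and viewed, and the job is handed in when it is done.

Besides the shell and the picture viewer there is one more tool, called after "Request:" by a JSON object that holds its "name" and its "arguments", one argument or row to a line. apply_moves: Moves the arm, as the interface text tells. Its arguments: {"type":"object","properties":{"plan":{"type":"array","items":{"type":"object","properties":{"delta_rot":{"type":"array","items":{"type":"number"}},"offset":{"type":"array","items":{"type":"number"}},"fingers":{"type":"number"}}}},"force":{"type":"number"}},"required":["plan"]}

```bash
mkdir -p pics; python3 - <<'E'
from workcell import r
import cv2
for n in ["scene","side","wrist"]:
    im=r.snapshot(n); cv2.imwrite(f"pics/{n}0.png",im[:,:,::-1])
    print(n,r.get_calibration(n))
s=r.read_state();print(s['time_s'],s['ee_pos'],s['tcp_rot'],s['contact_force'],s['gripper_width'],r.tcp_to_tips)
E
```

```text
scene {'camera_matrix': array([[446.41342463,   0.        , 257.18864408],
       [  0.        , 446.41342463, 197.85657933],
       [  0.        ,   0.        ,   1.        ]]), 'k1': -0.03808134322078286, 'rvec': array([ 2.33396229,  1.179721  , -0.33614954]), 'tvec': array([-0.31690633, -0.25934594,  1.56919352])}
side {'camera_matrix': array([[472.43205726,   0.        , 251.10329732],
       [  0.        , 472.43205726, 198.27773842],
       [  0.        ,   0.        ,   1.        ]]), 'k1': -0.07585388514638977, 'rvec': array([ 0.33097002, -2.64133896,  1.4079324 ]), 'tvec': array([0.45639096, 0.14455133, 1.0942617 ])}
wrist {'camera_matrix': array([[279.5664712 ,   0.        , 258.04549589],
       [  0.        , 279.5664712 , 191.01017688],
       [  0.        ,   0.        ,   1.        ]]), 'k1': -0.041092269398073776, 'hand_eye': array([[ 9.99999724e-01,  7.36773656e-04, -9.12372712e-05,
        -6.38554844e-04],
       [-6.87194804e-04,  9.65125760e-01,  2.61785783e-01,
        -7.57773388e-02],
       [ 2.80932309e-04, -2.61785648e-01,  9.65126000e-01,
        -1.66799855e-01],
       [ 0.00000000e+00,  0.00000000e+00,  0.00000000e+00,
         1.00000000e+00]])}
0.15 [ 6.74684719e-01 -2.22259192e-05  2.15952073e-01] [[ 9.99999545e-01 -5.95561208e-05 -9.51974513e-04]
 [-5.95984433e-05 -9.99999997e-01 -4.44293032e-05]
 [-9.51971865e-04  4.44860192e-05 -9.99999546e-01]] [ 0.07454655 -0.15567929 -0.33834149] 0.09434182224974982 0.011
```

View pics/scene0.png

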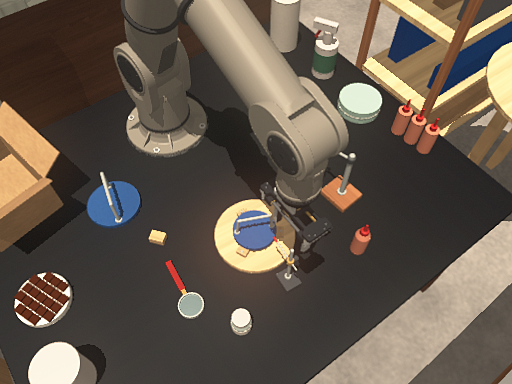

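View pics/side0.png

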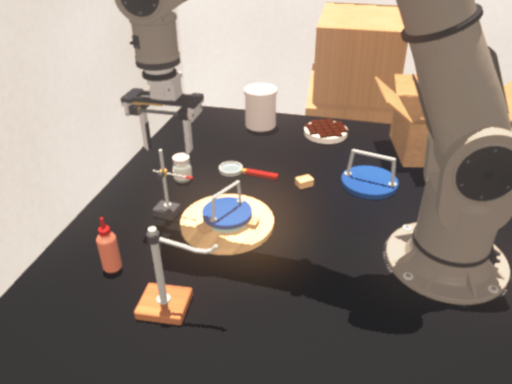

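View pics/wrist0.png

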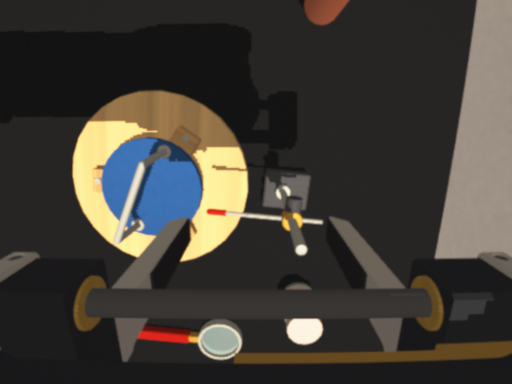

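The wrist picture shows the cover on the board at (150,188), the pointer's red tip at (210,212) and the lens at (220,338). The scene picture shows two blue covers, one on the board at (255,228) and a larger one lying on the bench at (114,203). The one on the board's cleats is the one needed, and I'll check its size. Next I'll take enlarged crops.

```bash
cat > h.py <<'E'
import numpy as np, cv2
from workcell import r
from scipy.optimize import least_squares
def cam(n,st=None):
    c=r.get_calibration(n);K=c['camera_matrix']
    if n=='wrist':
        H=c['hand_eye'];T=np.eye(4);T[:3,:3]=st['tcp_rot'];T[:3,3]=st['ee_pos']
        M=np.linalg.inv(T@H);R=M[:3,:3];t=M[:3,3]
    else:
        R=cv2.Rodrigues(c['rvec'])[0];t=np.array(c['tvec'])
    return K,c['k1'],R,t
def proj(C,P):
    K,k,R,t=C;P=np.atleast_2d(P);p=P@R.T+t;s=p[:,:2]/p[:,2:];q=(s**2).sum(1,keepdims=True)
    return s*(1+k*q)*[K[0,0],K[1,1]]+K[:2,2]
def ray(C,uv):
    K,k,R,t=C;d=(np.array(uv,float)-K[:2,2])/[K[0,0],K[1,1]];s=d.copy()
    for _ in range(20): s=d/(1+k*(s@s))
    return -R.T@t, R.T@np.array([s[0],s[1],1])
def onz(C,uv,z):
    o,d=ray(C,uv);return o+d*(z-o[2])/d[2]
def tri(obs):
    A=[];b=[]
    for C,uv in obs:
        o,d=ray(C,uv);d=d/np.linalg.norm(d);M=np.eye(3)-np.outer(d,d);A.append(M);b.append(M@o)
    X=np.linalg.lstsq(np.vstack(A),np.hstack(b),rcond=None)[0]
    return X,[np.round(proj(C,X)[0]-uv,1) for C,uv in obs]
def crop(src,dst,x,y,w,h,f):
    im=cv2.imread(src)[y:y+h,x:x+w];im=cv2.resize(im,None,fx=f,fy=f,interpolation=cv2.INTER_CUBIC)
    for i in range(0,w,20): cv2.putText(im,str(x+i),(i*f,8),0,.35,(0,255,0),1);cv2.line(im,(i*f,10),(i*f,16),(0,255,0),1)
    for i in range(0,h,20): cv2.putText(im,str(y+i),(0,i*f+4),0,.35,(0,255,0),1)
    cv2.imwrite(dst,im)
E
python3 - <<'E'
from h import *
crop('pics/scene0.png','pics/s0a.png',200,140,190,150,4)
crop('pics/side0.png','pics/d0a.png',90,140,200,150,4)
crop('pics/scene0.png','pics/s0b.png',80,160,180,170,4) if 0 else crop('pics/scene0.png','pics/s0b.png',140,220,120,120,5)
crop('pics/side0.png','pics/d0b.png',90,220,150,110,5)
crop('pics/wrist0.png','pics/w0.png',60,80,260,150,3)
E
```

```text
(no output)
```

View pics/s0a.png

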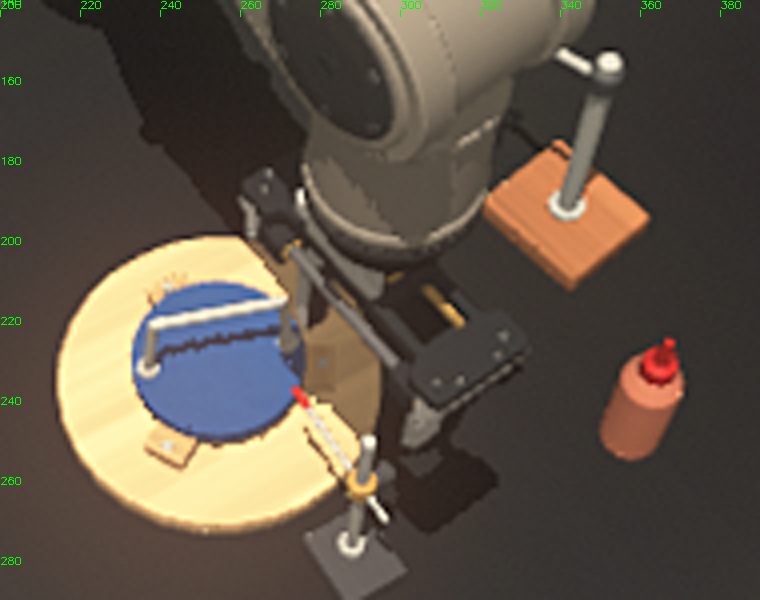

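View pics/d0a.png

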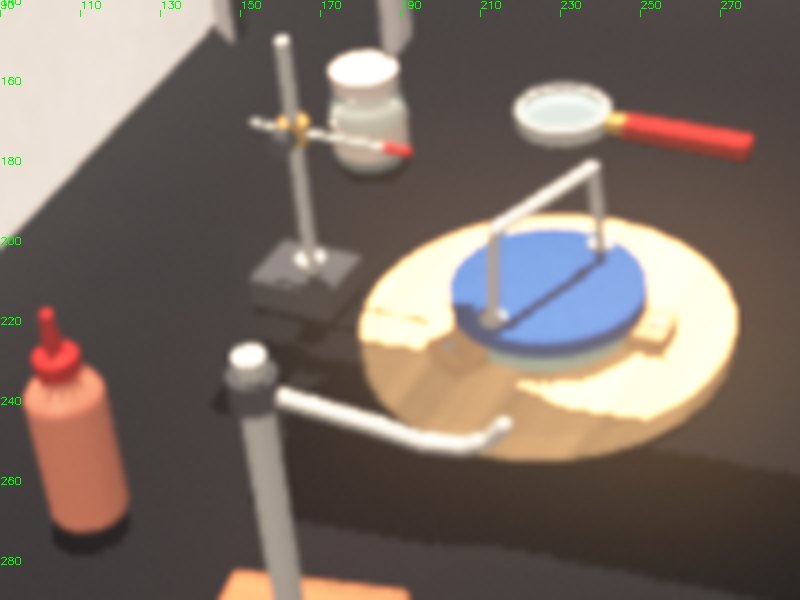

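View pics/d0b.png

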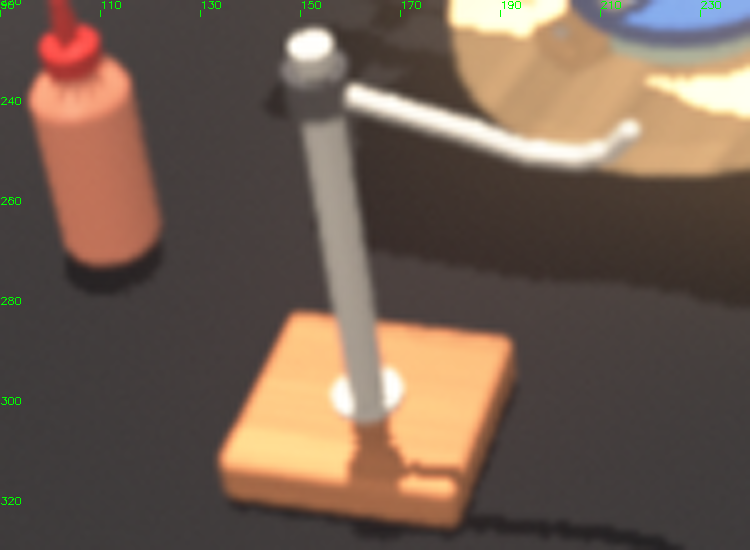

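View pics/w0.png

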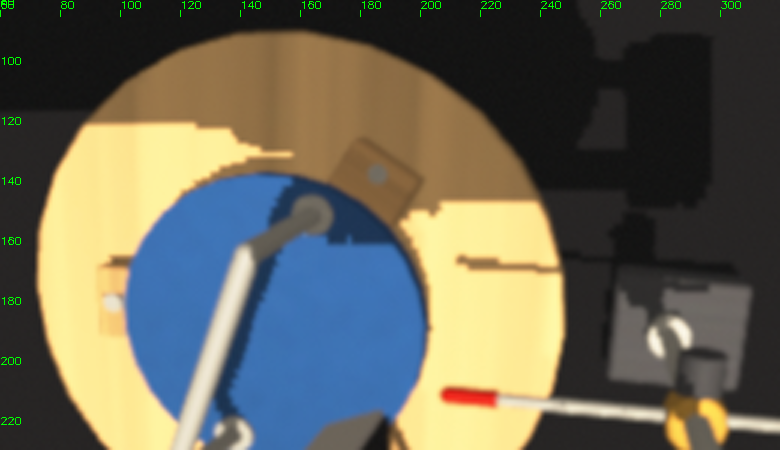

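View pics/s0b.png

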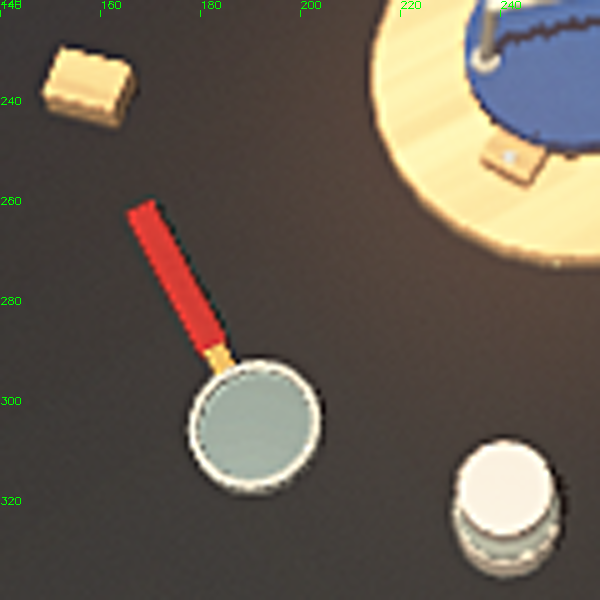

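```bash
python3 - <<'E'
from h import *
np.set_printoptions(precision=4,suppress=True)
S=cam('scene');D=cam('side');st=r.read_state();W=cam('wrist',st)
def P(n,o):
    X,e=tri(o);print(n,X,e)
    return X
A=P('barA',[(S,(238,220.5)),(D,(239,181))])
B=P('barB',[(S,(271.2,215)),(D,(213.7,197)),(W,(141,164))])
print('len',np.linalg.norm(A-B),(A+B)/2)
P('tip',[(S,(273.4,237)),(D,(192.5,177.5)),(W,(207,211.2))])
P('spindletop',[(S,(292.2,250.5)),(D,(160.5,150.5))])
P('posttop',[(S,(352.3,155.5)),(D,(152.2,228))])
print('base',onz(S,(342,192),.022),onz(D,(163.5,299),.022))
print('hooklow',onz(D,(205,250.6),.165),'tip',onz(D,(216,246),.182),'postexit',onz(D,(159,239),.19))
print('foot S',[onz(S,p,.022) for p in [(321.2,190),(340,175.5),(362.5,194.5)]])
print('foot D',[onz(D,p,.022) for p in [(149,283),(193,288.5),(134,314),(182,319)]])
print('ring',onz(S,(191,305.4),.014),onz(D,(231,168),.014))
print('hend',onz(S,(168.2,261.6),.014),onz(D,(277.5,174),.014))
print('hlens',onz(S,(183,290),.014),onz(D,(245.5,170.5),.014))
print('board',onz(S,(254.6,235.5),.018),onz(D,(227.3,222),.018))
for n,(a,b) in dict(x=((233,228),(276.5,228)),).items(): print('coverdia',np.linalg.norm(onz(S,a,.056)-onz(S,b,.056)))
print('jar',onz(S,(241,317),.075),'bottle',onz(D,(112,270),0),'offcut',onz(S,(157,237),.024))
E
```

```text
barA [ 0.517  -0.0554  0.1083] [array([-0.2, -0.1]), array([-0.2,  0.1])]
barB [0.5568 0.0292 0.1082] [array([-0.5, -0.2]), array([-0.6,  0.2]), array([-0.1, -0.1])]
len 0.09351880361064106 [ 0.5369 -0.0131  0.1082]
tip [ 0.6243 -0.014   0.1279] [array([0.1, 0. ]), array([-0.1,  0.1]), array([-0.4,  0.4])]
spindletop [ 0.7054 -0.021   0.1902] [array([-0., -0.]), array([-0.,  0.])]
posttop [0.5827 0.2914 0.2052] [array([-0., -0.]), array([-0.,  0.])]
base [0.5851 0.2914 0.022 ] [0.5823 0.2936 0.022 ]
hooklow [0.4843 0.2842 0.165 ] tip [0.4613 0.2859 0.182 ] postexit [0.5665 0.3013 0.19  ]
foot S [array([0.5408, 0.2437, 0.022 ]), array([0.5343, 0.3289, 0.022 ]), array([0.63  , 0.3368, 0.022 ])]
foot D [array([0.6316, 0.2575, 0.022 ]), array([0.5335, 0.2496, 0.022 ]), array([0.6235, 0.347 , 0.022 ]), array([0.525 , 0.3349, 0.022 ])]
ring [ 0.6127 -0.2814  0.014 ] [ 0.6049 -0.2689  0.014 ]
hend [ 0.4645 -0.2655  0.014 ] [ 0.4604 -0.2672  0.014 ]
hlens [ 0.5625 -0.2759  0.014 ] [ 0.5581 -0.2648  0.014 ]
board [ 0.5447 -0.0179  0.018 ] [0.5336 0.0012 0.018 ]
coverdia 0.12528213009865102
jar [ 0.7353 -0.2005  0.075 ] bottle [0.7457 0.2194 0.    ] offcut [ 0.3822 -0.2531  0.024 ]
```

The scene is consistent. The bar measures 93 mm at z 0.108 and the board cover is about 125 mm across, so it is the smaller one. The tip is at z 0.128, which is 91 mm above the glass. I'll grip the bar 24 mm off its middle, on the -y side, to leave the middle free for the hook.

Request:
{"name": "apply_moves", "arguments": {
  "plan": [
    {"delta_rot":[0,0,0],"offset":[0,0,-0.03],"fingers":0.06},
    {"delta_rot":[0,0,8],"offset":[-0.045,0.011,-0.03],"fingers":0.06},
    {"delta_rot":[0,0,16],"offset":[-0.09,0.022,-0.03],"fingers":0.06},
    {"delta_rot":[0,0,25.2],"offset":[-0.148,0.035,-0.03],"fingers":0.06},
    {"delta_rot":[0,0,25.2],"offset":[-0.148,0.035,-0.03],"fingers":0.06},
    {"delta_rot":[0,0,25.2],"offset":[-0.148,0.035,-0.03],"fingers":0.06},
    {"delta_rot":[0,0,25.2],"offset":[-0.148,0.035,0.0],"fingers":0.06},
    {"delta_rot":[0,0,25.2],"offset":[-0.148,0.035,0.03],"fingers":0.06},
    {"delta_rot":[0,0,25.2],"offset":[-0.148,0.035,0.03],"fingers":0.06}
  ],
  "force": 40
}}

```text
time_s: 1.05
ee_pos: [0.5261, -0.0346, 0.1833]
tcp_rot: [[0.906, -0.424, -0.005], [-0.424, -0.906, -0.001], [-0.004, 0.003, -1.0]]
contact_force: [-0.7, 0.1, -0.2]
gripper_width: 0.0599
```

```bash
cat > look.py <<'E'
from h import *
import sys
np.set_printoptions(precision=4,suppress=True)
s=r.read_state();print(s['time_s'],s['ee_pos'],s['contact_force'],s['gripper_width'],'q',s['q']);print(s['tcp_rot'])
for n in sys.argv[2:]:
    s=r.read_state();im=r.snapshot(n);cv2.imwrite(f'pics/{n}_{sys.argv[1]}.png',im[:,:,::-1])
    np.save(f'pics/{n}_{sys.argv[1]}.npy',{'ee_pos':s['ee_pos'],'tcp_rot':s['tcp_rot']},allow_pickle=True)
E
python3 look.py 1 wrist scene
```

```text
1.05 [ 0.5261 -0.0346  0.1833] [-0.7215  0.1155 -0.226 ] 0.059892693921092026 q [-0.1846  0.2233  0.1478  1.9737 -0.0397  0.9525 -0.4552]
[[ 0.9056 -0.424  -0.0052]
 [-0.424  -0.9057 -0.0005]
 [-0.0045  0.0026 -1.    ]]
```

View pics/wrist_1.png

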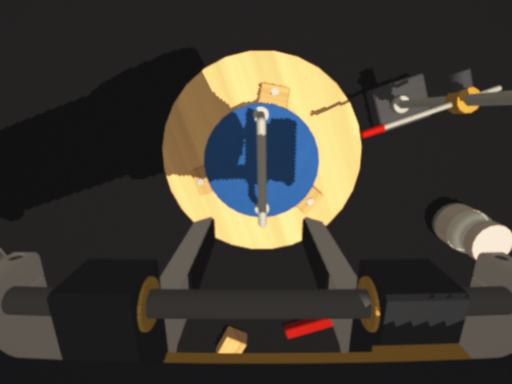

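View pics/scene_1.png

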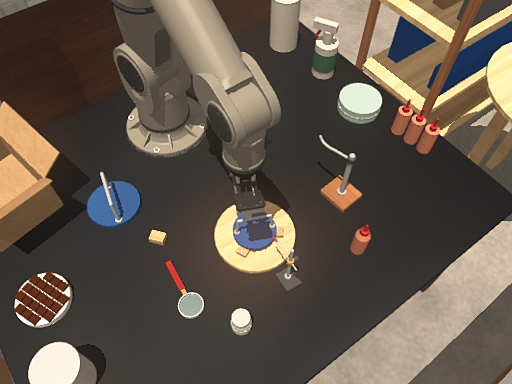

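The wrist view shows the bar upright in the picture, from (262,113) to (263,222), centred between the jaws. In the scene view the hook is now clear, with its tip at about (320,136). I'll measure both.

```bash
python3 - <<'E'
from h import *
np.set_printoptions(precision=4,suppress=True)
st=np.load('pics/wrist_1.npy',allow_pickle=True).item();W=cam('wrist',st);S=cam('scene');D=cam('side')
a=onz(W,(262,113),.108);b=onz(W,(263,222),.108);print(a,b,np.linalg.norm(a-b),(a+b)/2, 'tool',(st['tcp_rot'].T@((a+b)/2-st['ee_pos'])))
d=a-b;print('bar ang',np.degrees(np.arctan2(d[1],d[0])))
crop('pics/scene_1.png','pics/s1a.png',305,120,70,100,6)
E
```

```text
[0.5611 0.0344 0.108 ] [ 0.521  -0.0544  0.108 ] 0.09738047760457792 [ 0.541 -0.01   0.108] tool [ 0.0034 -0.0288  0.0752]
bar ang 65.70462062667781
```

View pics/s1a.png

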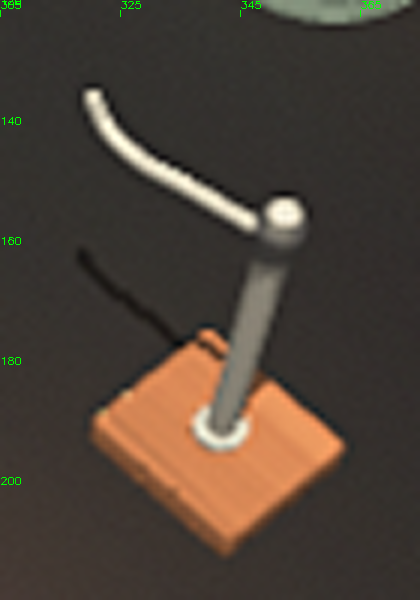

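```bash
python3 - <<'E'
from h import *
np.set_printoptions(precision=4,suppress=True)
S=cam('scene');D=cam('side')
print(tri([(S,(320.4,135.2)),(D,(216.3,245.5))]))
print(onz(S,(326,145.5),.165),onz(S,(329,148.5),.165))
print(onz(S,(352.3,155.5),.207), onz(D,(152.2,228),.207))
p=np.array([.5830,.2918]);
for yaw in (.06,.085,.11):
  h=-np.array([np.cos(yaw),np.sin(yaw)])
  for d,z in((9,.19),(40,.185),(80,.165),(90,.165),(100,.165),(119,.181)): print(yaw,d,proj(S,[*(p+h*d/1000),z])[0],proj(D,[*(p+h*d/1000),z])[0])
E
```

```text
(array([0.4612, 0.2835, 0.1814]), [array([0.1, 0. ]), array([ 0.2, -0. ])])
[0.4912 0.2816 0.165 ] [0.5049 0.2813 0.165 ]
[0.5836 0.2902 0.207 ] [0.5814 0.2935 0.207 ]
0.06 9 [349.1388 156.8367] [157.5048 235.1119]
0.06 40 [340.9718 151.2597] [173.5443 239.1215]
0.06 80 [330.0792 147.2168] [195.0059 249.9488]
0.06 90 [327.6732 145.1632] [200.1501 250.5849]
0.06 100 [325.2818 143.1224] [205.3166 251.2227]
0.06 119 [321.4543 135.7655] [214.7157 245.7598]
0.085 9 [349.0843 156.8777] [157.5459 235.0382]
0.085 40 [340.7301 151.4381] [173.7128 238.7895]
0.085 80 [329.6016 147.5625] [195.302  249.2689]
0.085 90 [327.1361 145.5496] [200.4734 249.8172]
0.085 100 [324.6851 143.5491] [205.6647 250.3666]
0.085 119 [320.7379 136.2694] [215.1101 244.7415]
0.11 9 [349.0312 156.9199] [157.5841 234.9643]
0.11 40 [340.4947 151.6218] [173.868  238.4569]
0.11 80 [329.1358 147.9187] [195.5713 248.5886]
0.11 90 [326.612  145.9479] [200.7663 249.0495]
0.11 100 [324.1028 143.9889] [205.9789 249.511 ]
0.11 119 [320.0384 136.789 ] [215.4632 243.7248]
```

Request:
{"name": "apply_moves", "arguments": {
  "plan": [
    {"delta_rot":[0,0,0],"offset":[0.002,0,0.04],"fingers":0.06},
    {"delta_rot":[0,0,0],"offset":[0.002,0,0.073],"fingers":0.06},
    {"delta_rot":[0,0,0],"offset":[0.002,0,0.073],"fingers":0.0},
    {"delta_rot":[0,0,0],"offset":[0.002,0,0.073],"fingers":0.0},
    {"delta_rot":[0,0,0],"offset":[0.002,0,0.073],"fingers":0.0},
    {"delta_rot":[0,0,0],"offset":[0.002,0,0.073],"fingers":0.0}
  ],
  "force": 40
}}

```text
time_s: 1.75
ee_pos: [0.53, -0.0358, 0.1153]
tcp_rot: [[0.905, -0.426, 0.003], [-0.426, -0.905, 0.0], [0.002, -0.001, -1.0]]
contact_force: [-0.4, -0.6, 0.0]
gripper_width: 0.0317
```

Request:
{"name": "apply_moves", "arguments": {
  "plan": [
    {"delta_rot":[0,0,0],"offset":[0,0,0.007],"fingers":0.025},
    {"delta_rot":[0,0,0],"offset":[0,0,0.007],"fingers":0.0},
    {"delta_rot":[0,0,0],"offset":[0,0,0.007],"fingers":0.0},
    {"delta_rot":[0,0,0],"offset":[0,0,0.007],"fingers":0.0},
    {"delta_rot":[0,0,0],"offset":[0,0,0.007],"fingers":0.0},
    {"delta_rot":[0,0,0],"offset":[0,0,0.007],"fingers":0.0}
  ],
  "force": 40
}}

```text
time_s: 2.35
ee_pos: [0.5287, -0.0358, 0.1065]
tcp_rot: [[0.905, -0.426, -0.0], [-0.426, -0.905, 0.0], [-0.0, 0.0, -1.0]]
contact_force: [-0.5, -0.5, 0.2]
gripper_width: 0.0064
```

```bash
python3 look.py 2 side
```

```text
2.35 [ 0.5287 -0.0358  0.1065] [-0.507  -0.4953  0.2283] 0.006371063122576484 q [-0.1702  0.3255  0.1389  2.0377 -0.0629  0.7824 -0.4337]
[[ 0.9048 -0.4258 -0.0001]
 [-0.4258 -0.9048  0.    ]
 [-0.0001  0.     -1.    ]]
```

View pics/side_2.png

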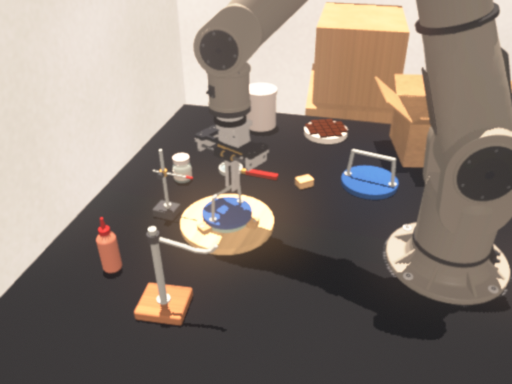

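The side view shows the fingers round the bar at (232,190). The opening reads 6.4 mm, which is less than the 8 mm bar, so I'll check with a small lift.

Request:
{"name": "apply_moves", "arguments": {
  "plan": [
    {"delta_rot":[0,0,0],"offset":[0,0,0],"fingers":0.0},
    {"delta_rot":[0,0,0],"offset":[0,0,-0.015],"fingers":0.0},
    {"delta_rot":[0,0,0],"offset":[0,0,-0.03],"fingers":0.0},
    {"delta_rot":[0,0,0],"offset":[0,0,-0.03],"fingers":0.0},
    {"delta_rot":[0,0,0],"offset":[0,0,-0.03],"fingers":0.0}
  ]
}}

```text
time_s: 2.9
ee_pos: [0.5287, -0.0358, 0.1362]
tcp_rot: [[0.905, -0.426, 0.0], [-0.426, -0.905, 0.0], [0.0, -0.0, -1.0]]
contact_force: [0.2, -0.2, -1.6]
gripper_width: 0.0066
```

```bash
python3 look.py 3 wrist side; python3 -c "
from h import *
crop('pics/side_3.png','pics/d3.png',160,110,130,130,5)"
```

```text
2.9 [ 0.5287 -0.0358  0.1362] [ 0.1879 -0.2411 -1.6482] 0.0065693595021922326 q [-0.1763  0.2838  0.1444  2.0151 -0.0539  0.8459 -0.4416]
[[ 0.9048 -0.4258  0.0002]
 [-0.4258 -0.9048  0.0001]
 [ 0.0002 -0.0002 -1.    ]]
```

View pics/wrist_3.png

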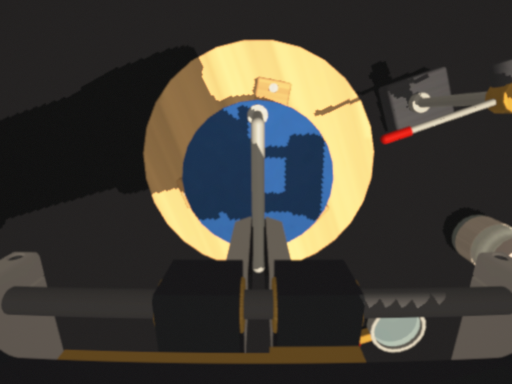

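View pics/d3.png

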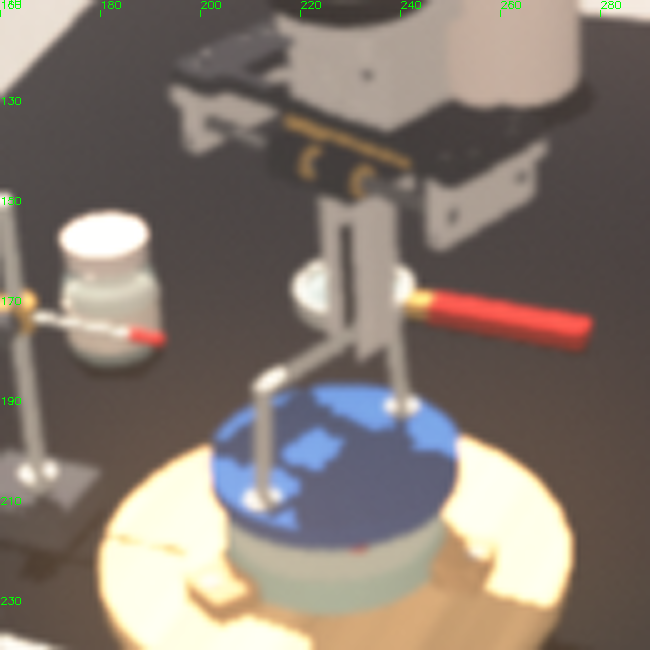

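It is held: the load is -1.6 N, and the wrist view shows the bar still square in the jaws. I'll carry it up and round to the front of the hook tip.

Request:
{"name": "apply_moves", "arguments": {
  "plan": [
    {"delta_rot":[0,0,0],"offset":[0,0,-0.035],"fingers":0.0},
    {"delta_rot":[0,0,0],"offset":[-0.01,-0.006,-0.065],"fingers":0.0},
    {"delta_rot":[0,0,-6],"offset":[-0.035,-0.021,-0.065],"fingers":0.0},
    {"delta_rot":[0,0,-12],"offset":[-0.07,-0.043,-0.065],"fingers":0.0},
    {"delta_rot":[0,0,-18],"offset":[-0.105,-0.065,-0.065],"fingers":0.0},
    {"delta_rot":[0,0,-24],"offset":[-0.138,-0.085,-0.065],"fingers":0.0},
    {"delta_rot":[0,0,-29.5],"offset":[-0.16,-0.12,-0.065],"fingers":0.0},
    {"delta_rot":[0,0,-29.5],"offset":[-0.182,-0.157,-0.065],"fingers":0.0},
    {"delta_rot":[0,0,-29.5],"offset":[-0.2127,-0.2201,-0.065],"fingers":0.0},
    {"delta_rot":[0,0,-29.5],"offset":[-0.2127,-0.2201,-0.065],"fingers":0.0}
  ]
}}

```text
time_s: 4.0
ee_pos: [0.4289, 0.2582, 0.2009]
tcp_rot: [[0.997, 0.079, -0.001], [0.079, -0.997, 0.001], [-0.001, -0.001, -1.0]]
contact_force: [1.0, -0.7, -1.2]
gripper_width: 0.0065
```

Request:
{"name": "apply_moves", "arguments": {
  "plan": [
    {"delta_rot":[0,0,0],"offset":[0,0,0],"fingers":0.0},
    {"delta_rot":[0,0,0],"offset":[0,0,0],"fingers":0.0}
  ]
}}

```text
time_s: 4.2
ee_pos: [0.4297, 0.2534, 0.2006]
tcp_rot: [[0.997, 0.076, -0.001], [0.076, -0.997, -0.001], [-0.001, 0.001, -1.0]]
contact_force: [-0.2, -1.6, -1.8]
gripper_width: 0.007
```

```bash
python3 look.py 4 wrist scene side; python3 -c "
from h import *
crop('pics/side_4.png','pics/d4.png',110,170,190,150,4)
crop('pics/scene_4.png','pics/s4.png',190,60,190,150,4)"
```

```text
4.2 [0.4297 0.2534 0.2006] [-0.2184 -1.6497 -1.8497] 0.007021457182335772 q [-0.5363  0.1625 -0.1393  2.0019  0.0269  0.9805 -0.6133]
[[ 0.9971  0.0755 -0.0013]
 [ 0.0755 -0.9971 -0.0009]
 [-0.0014  0.0008 -1.    ]]
```

View pics/d4.png

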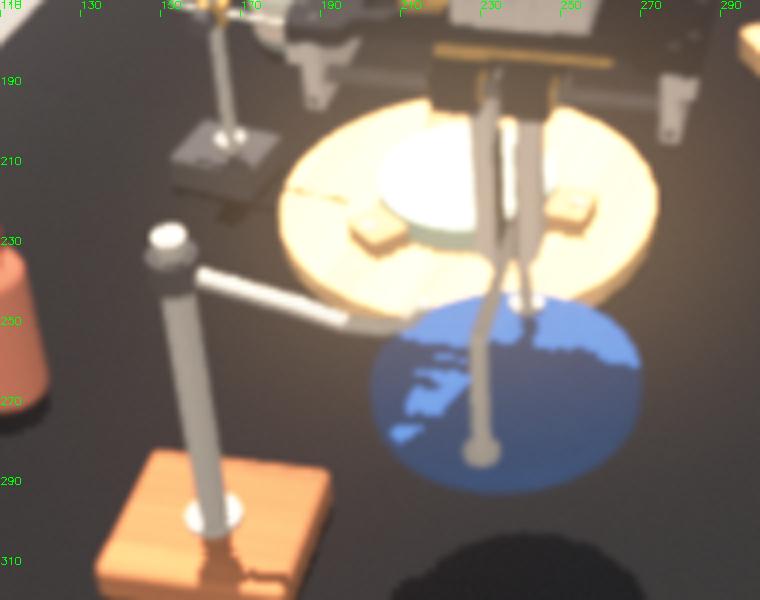

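View pics/s4.png

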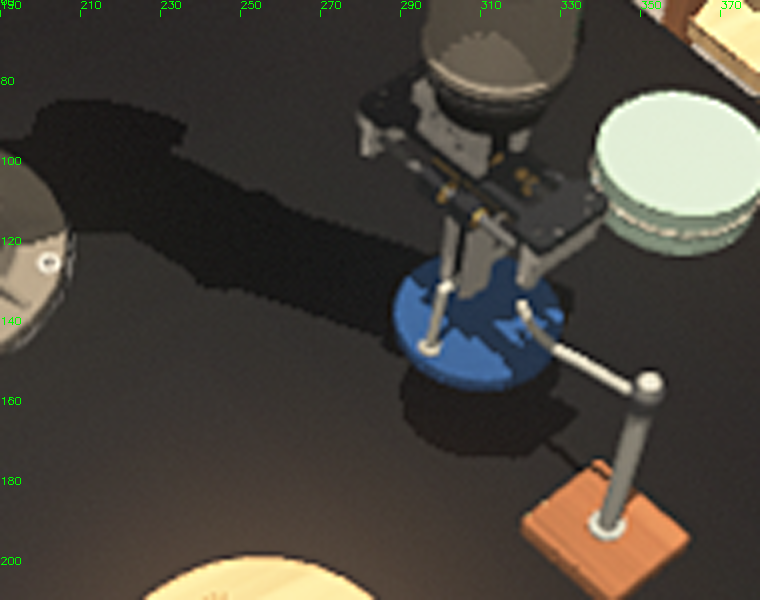

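View pics/wrist_4.png

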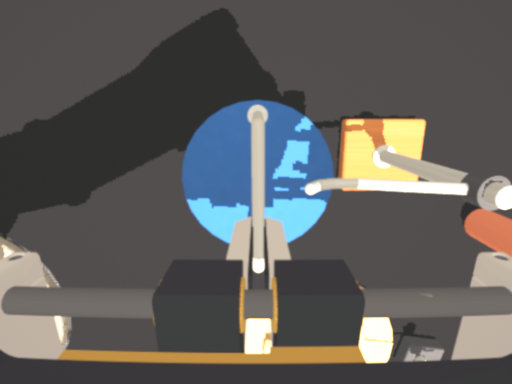

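The crops show the bar in front of the hook: the tip is at wrist (312,188) beside the bar (258, rows 113–268), and the cover is below the hook level. I'll check the tip in tool coordinates.

```bash
python3 - <<'E'
from h import *
np.set_printoptions(precision=4,suppress=True)
st=np.load('pics/wrist_4.npy',allow_pickle=True).item();W=cam('wrist',st);R=st['tcp_rot'];e=st['ee_pos']
for uv,z in(((312,188),.182),((335,184),.167),((465,188),.19),((258,113),.202),((258,267),.202)):
    X=onz(W,uv,z);print(uv,X,R.T@(X-e))
print(proj(W,[.4612,.2835,.1814]))
E
```

```text
(312, 188) [0.4638 0.2838 0.182 ] [ 0.0363 -0.0277  0.0186]
(335, 184) [0.4837 0.2845 0.167 ] [ 0.0562 -0.0269  0.0335]
(465, 188) [0.5651 0.2937 0.19  ] [ 0.1381 -0.03    0.0104]
(258, 113) [0.4231 0.3303 0.202 ] [-0.0007 -0.0772 -0.0014]
(258, 267) [0.4306 0.2321 0.202 ] [-0.0007  0.0213 -0.0014]
[[308.0338 187.9313]]
```

Request:
{"name": "apply_moves", "arguments": {
  "plan": [
    {"delta_rot":[0,0,0],"offset":[0.02,0,0],"fingers":0.0},
    {"delta_rot":[0,0,0],"offset":[0.043,0,0],"fingers":0.0},
    {"delta_rot":[0,0,0],"offset":[0.064,0,0],"fingers":0.0},
    {"delta_rot":[0,0,0],"offset":[0.064,0,0],"fingers":0.0},
    {"delta_rot":[0,0,0],"offset":[0.064,0,0.01],"fingers":0.0},
    {"delta_rot":[0,0,0],"offset":[0.064,0,0.018],"fingers":0.0},
    {"delta_rot":[0,0,0],"offset":[0.064,0,0.024],"fingers":0.0},
    {"delta_rot":[0,0,0],"offset":[0.064,0,0.024],"fingers":0.0}
  ]
}}

```text
time_s: 5.15
ee_pos: [0.4929, 0.2583, 0.1764]
tcp_rot: [[0.997, 0.075, -0.002], [0.075, -0.997, -0.001], [-0.002, 0.001, -1.0]]
contact_force: [0.6, -0.3, -1.7]
gripper_width: 0.0069
```

```bash
python3 look.py 5 wrist scene side; python3 -c "
from h import *
crop('pics/side_5.png','pics/d5.png',110,170,190,150,4)
crop('pics/scene_5.png','pics/s5.png',190,60,190,150,4)"
```

```text
5.15 [0.4929 0.2583 0.1764] [ 0.5653 -0.3323 -1.6993] 0.0069050144017620925 q [-0.5044  0.2805 -0.1117  1.9077  0.0376  0.9571 -0.5582]
[[ 0.9972  0.0753 -0.0015]
 [ 0.0753 -0.9972 -0.0009]
 [-0.0016  0.0008 -1.    ]]
```

View pics/d5.png

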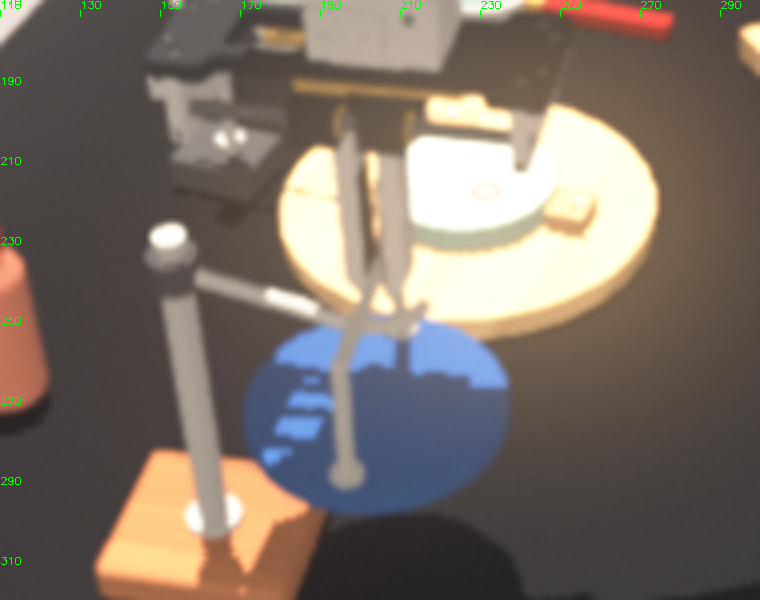

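View pics/wrist_5.png

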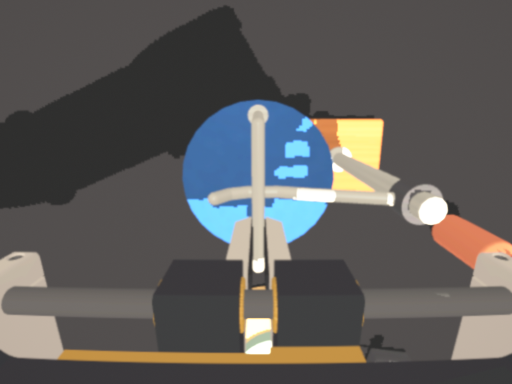

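The hook now runs under the bar, crossing it at wrist (258,190), with its tip past it at (214,198). I'll lower gently until the load goes off.

Request:
{"name": "apply_moves", "arguments": {
  "plan": [
    {"delta_rot":[0,0,0],"offset":[0,0,0.002],"fingers":0.0},
    {"delta_rot":[0,0,0],"offset":[0,0,0.004],"fingers":0.0},
    {"delta_rot":[0,0,0],"offset":[0,0,0.005],"fingers":0.0},
    {"delta_rot":[0,0,0],"offset":[0,0,0.005],"fingers":0.0}
  ],
  "force": 15
}}

```text
time_s: 5.7
ee_pos: [0.4938, 0.2586, 0.1723]
tcp_rot: [[0.997, 0.075, -0.0], [0.075, -0.997, -0.0], [-0.0, 0.0, -1.0]]
contact_force: [0.7, 0.8, -1.8]
gripper_width: 0.0071
```

Request:
{"name": "apply_moves", "arguments": {
  "plan": [
    {"delta_rot":[0,0,0],"offset":[0,0,0.001],"fingers":0.0},
    {"delta_rot":[0,0,0],"offset":[0,0,0.002],"fingers":0.0},
    {"delta_rot":[0,0,0],"offset":[0,0,0.003],"fingers":0.0},
    {"delta_rot":[0,0,0],"offset":[0,0,0.003],"fingers":0.0}
  ],
  "force": 15
}}

```text
time_s: 6.1
ee_pos: [0.494, 0.2586, 0.1696]
tcp_rot: [[0.997, 0.075, 0.0], [0.075, -0.997, 0.0], [0.0, -0.0, -1.0]]
contact_force: [-0.5, -1.6, 2.6]
gripper_width: 0.0075
```

The bar has seated: the force went from -1.8 to +2.6 N. Now I'll open and withdraw upward.

Request:
{"name": "apply_moves", "arguments": {
  "plan": [
    {"delta_rot":[0,0,0],"offset":[0,0,-0.001],"fingers":0.03},
    {"delta_rot":[0,0,0],"offset":[0,0,-0.001],"fingers":0.04},
    {"delta_rot":[0,0,0],"offset":[0,0,-0.001],"fingers":0.04},
    {"delta_rot":[0,0,0],"offset":[0,0,-0.001],"fingers":0.04},
    {"delta_rot":[0,0,0],"offset":[0,0,-0.01],"fingers":0.04},
    {"delta_rot":[0,0,0],"offset":[0,0,-0.03],"fingers":0.04},
    {"delta_rot":[0,0,0],"offset":[0,0,-0.06],"fingers":0.04},
    {"delta_rot":[0,0,0],"offset":[0,0,-0.06],"fingers":0.04}
  ]
}}

```text
time_s: 6.9
ee_pos: [0.4954, 0.2596, 0.2337]
tcp_rot: [[0.997, 0.075, 0.005], [0.075, -0.997, 0.003], [0.005, -0.003, -1.0]]
contact_force: [0.4, -0.3, 0.2]
gripper_width: 0.0397
```

```bash
python3 look.py 6 wrist side; python3 -c "
from h import *
crop('pics/side_6.png','pics/d6.png',110,170,190,150,4)"
```

```text
6.9 [0.4954 0.2596 0.2337] [ 0.4287 -0.2785  0.2036] 0.03966936149028577 q [-0.5028  0.2237 -0.1111  1.8466  0.0283  1.0674 -0.5499]
[[ 0.9972  0.0748  0.0046]
 [ 0.0748 -0.9972  0.003 ]
 [ 0.0048 -0.0026 -1.    ]]
```

View pics/d6.png

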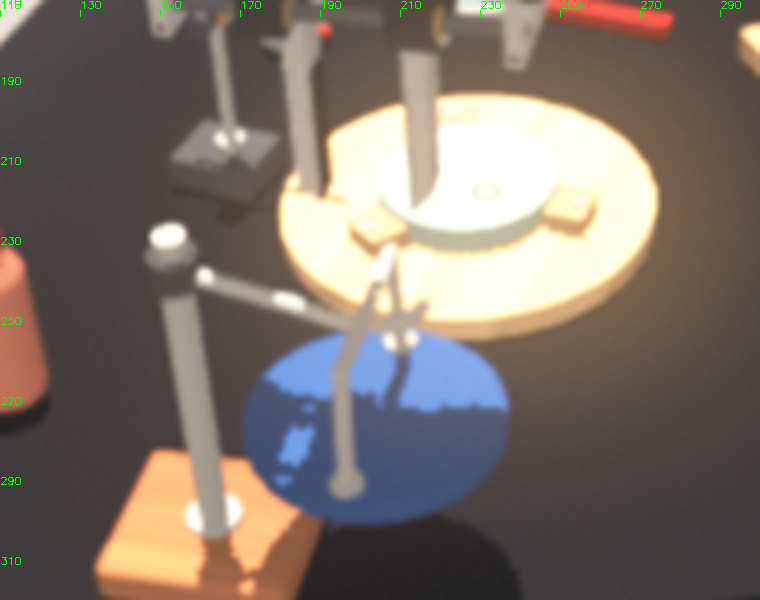

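View pics/wrist_6.png

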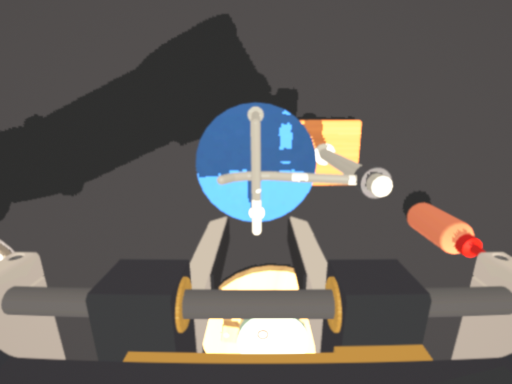

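The cover hangs alone on the hook, with its bar across the seat. The mark is visible in the side view at (231.5,217.5). Next I'll go over to the loupe, looking at the glass on the way.

Request:
{"name": "apply_moves", "arguments": {
  "plan": [
    {"delta_rot":[0,0,0],"offset":[0,0.01,-0.03],"fingers":0.05},
    {"delta_rot":[0,0,0],"offset":[0.0,0.055,-0.03],"fingers":0.05},
    {"delta_rot":[0,0,0],"offset":[0.0,0.1,-0.03],"fingers":0.05},
    {"delta_rot":[0,0,0],"offset":[0.0,0.145,-0.03],"fingers":0.05},
    {"delta_rot":[0,0,0],"offset":[0.008,0.19,-0.03],"fingers":0.05},
    {"delta_rot":[0,0,0],"offset":[0.008,0.235,-0.03],"fingers":0.05},
    {"delta_rot":[0,0,0],"offset":[0.008,0.28,-0.03],"fingers":0.05},
    {"delta_rot":[0,0,0],"offset":[0.008,0.32,-0.03],"fingers":0.05},
    {"delta_rot":[0,0,0],"offset":[0.008,0.36,-0.03],"fingers":0.05},
    {"delta_rot":[0,0,0],"offset":[0.008,0.36,-0.03],"fingers":0.05}
  ]
}}

```text
time_s: 8.0
ee_pos: [0.528, -0.1052, 0.2588]
tcp_rot: [[0.998, 0.068, -0.001], [0.068, -0.998, -0.002], [-0.001, 0.001, -1.0]]
contact_force: [-0.3, 1.3, 1.0]
gripper_width: 0.0501
```

Request:
{"name": "apply_moves", "arguments": {
  "plan": [
    {"delta_rot":[0,0,0],"offset":[0,0,0],"fingers":0.05},
    {"delta_rot":[0,0,0],"offset":[0,0,0],"fingers":0.05}
  ]
}}

```text
time_s: 8.2
ee_pos: [0.5286, -0.0985, 0.259]
tcp_rot: [[0.997, 0.076, -0.001], [0.076, -0.997, 0.0], [-0.001, -0.0, -1.0]]
contact_force: [-0.7, 0.7, -0.6]
gripper_width: 0.0498
```

```bash
python3 look.py 7 wrist scene side; python3 -c "
from h import *
crop('pics/side_7.png','pics/d7.png',180,140,110,110,6)
crop('pics/scene_7.png','pics/s7.png',205,190,110,90,6)"
```

```text
8.2 [ 0.5286 -0.0985  0.259 ] [-0.6862  0.7065 -0.5504] 0.04979109471547089 q [-0.0648  0.1624  0.1465  1.8692 -0.0267  1.1128  0.1679]
[[ 0.9971  0.0761 -0.001 ]
 [ 0.0761 -0.9971  0.0004]
 [-0.0009 -0.0005 -1.    ]]
```

View pics/d7.png

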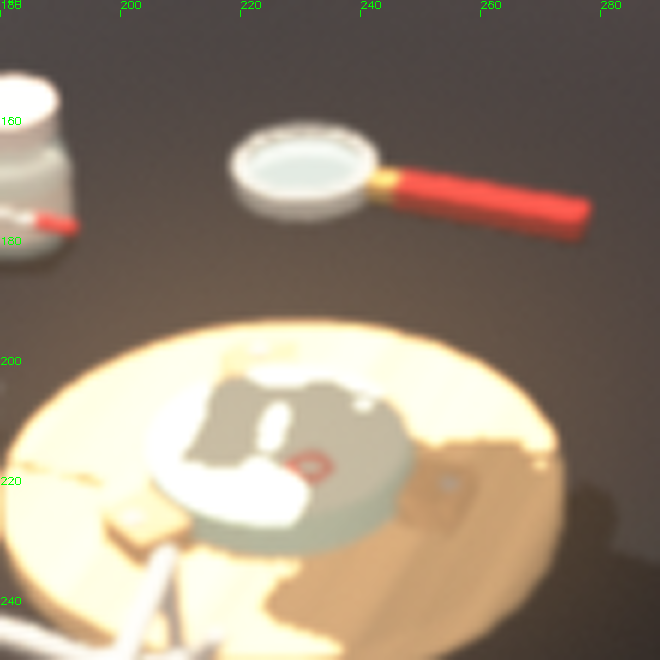

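View pics/s7.png

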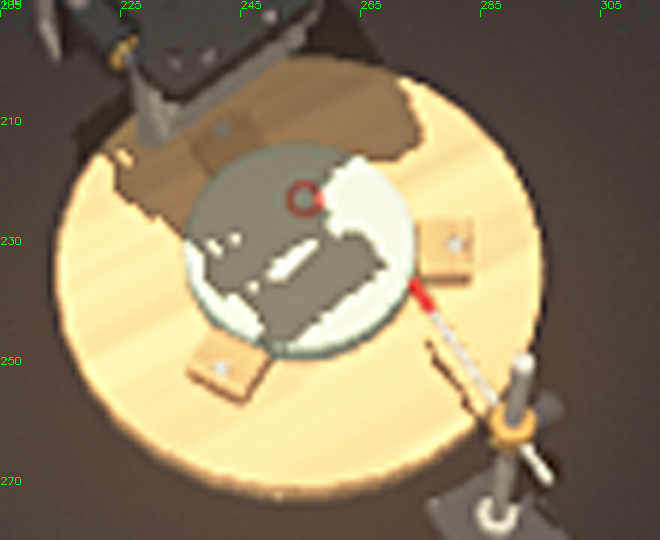

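View pics/wrist_7.png

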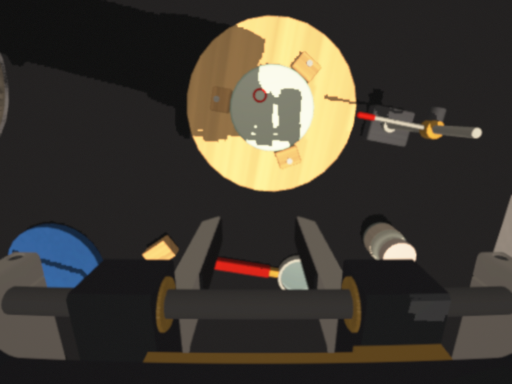

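```bash
python3 - <<'E'
from h import *
np.set_printoptions(precision=4,suppress=True)
st=np.load('pics/wrist_7.npy',allow_pickle=True).item();W=cam('wrist',st);S=cam('scene');D=cam('side')
m=[(S,(255.7,223)),(D,(231.8,217.8)),(W,(260,95.5))]
print('mark',[onz(C,u,.037) for C,u in m],tri(m))
t=[(S,(273.7,237.2)),(D,(192.7,177.8)),(W,(359,115))];print('tip',tri(t))
print('mirror',onz(S,(205+300/6,190+250/6),.037),onz(W,(271,107),.037),onz(D,(180+281/6,140+456/6),.037))
print('loupe S',onz(S,(191,305.4),.014),'D',onz(D,(230.8,167.2),.014),'W',onz(W,(297,276),.014))
print('hl',onz(W,(269,271),.014),onz(D,(180+398/6,140+180/6),.014),onz(S,(183,290),.014))
print('he',onz(W,(216,265),.014),onz(D,(180+585/6,140+207/6),.014),onz(S,(168.2,261.6),.014))
E
```

```text
mark [array([0.5212, 0.0033, 0.037 ]), array([0.5196, 0.006 , 0.037 ]), array([0.5225, 0.0029, 0.037 ])] (array([0.5212, 0.0034, 0.0354]), [array([0. , 0.3]), array([-0.3, -0.2]), array([-0.9, -0.4])])
tip (array([ 0.6249, -0.0141,  0.1277]), [array([-0.1,  0. ]), array([-0.5, -0.2]), array([-1.3, -0.1])])
mirror [ 0.5432 -0.0154  0.037 ] [ 0.5383 -0.0107  0.037 ] [0.534  0.0016 0.037 ]
loupe S [ 0.6127 -0.2814  0.014 ] D [ 0.6069 -0.2734  0.014 ] W [ 0.6066 -0.2759  0.014 ]
hl [ 0.5591 -0.27    0.014 ] [ 0.5565 -0.2682  0.014 ] [ 0.5625 -0.2759  0.014 ]
he [ 0.4709 -0.2658  0.014 ] [ 0.4598 -0.2644  0.014 ] [ 0.4645 -0.2655  0.014 ]
```

The mark is at about (0.521, 0.0035, 0.037), where all three views agree within 3 mm. The tip is at z 0.128. The loupe's lens is at about (0.608, -0.276), with its handle towards -x. I'll move over the grip point and turn the jaws across the handle.

Request:
{"name": "apply_moves", "arguments": {
  "plan": [
    {"delta_rot":[0,0,-8.2],"offset":[-0.001,0.02,0],"fingers":0.05},
    {"delta_rot":[0,0,-16.4],"offset":[-0.002,0.04,0],"fingers":0.05},
    {"delta_rot":[0,0,-24.6],"offset":[-0.003,0.06,0.01],"fingers":0.05},
    {"delta_rot":[0,0,-32.8],"offset":[-0.004,0.08,0.03],"fingers":0.05},
    {"delta_rot":[0,0,-41],"offset":[-0.005,0.1,0.05],"fingers":0.05},
    {"delta_rot":[0,0,-49.2],"offset":[-0.006,0.12,0.07],"fingers":0.05},
    {"delta_rot":[0,0,-57.4],"offset":[-0.007,0.14,0.09],"fingers":0.05},
    {"delta_rot":[0,0,-65.6],"offset":[-0.008,0.16,0.11],"fingers":0.05},
    {"delta_rot":[0,0,-73.8],"offset":[-0.009,0.172,0.11],"fingers":0.05},
    {"delta_rot":[0,0,-81.7],"offset":[-0.009,0.172,0.11],"fingers":0.05}
  ]
}}

```text
time_s: 9.35
ee_pos: [0.5323, -0.273, 0.1486]
tcp_rot: [[0.065, 0.998, -0.001], [0.998, -0.065, 0.0], [-0.0, -0.001, -1.0]]
contact_force: [0.5, 0.5, 0.2]
gripper_width: 0.0498
```

Request:
{"name": "apply_moves", "arguments": {
  "plan": [
    {"delta_rot":[0,0,0],"offset":[0,0,0],"fingers":0.05},
    {"delta_rot":[0,0,0],"offset":[0,0,0],"fingers":0.05}
  ]
}}

```text
time_s: 9.55
ee_pos: [0.5329, -0.2713, 0.1495]
tcp_rot: [[0.073, 0.997, 0.0], [0.997, -0.073, 0.0], [0.0, 0.0, -1.0]]
contact_force: [1.4, 0.3, 0.7]
gripper_width: 0.0501
```

```bash
python3 look.py 8 wrist
```

```text
9.55 [ 0.5329 -0.2713  0.1495] [1.4032 0.2716 0.7399] 0.05006263009607544 q [ 0.3438  0.3698  0.0247  1.848  -0.0116  0.924   1.8711]
[[ 0.0733  0.9973  0.0001]
 [ 0.9973 -0.0733  0.0003]
 [ 0.0003  0.0001 -1.    ]]
```

View pics/wrist_8.png

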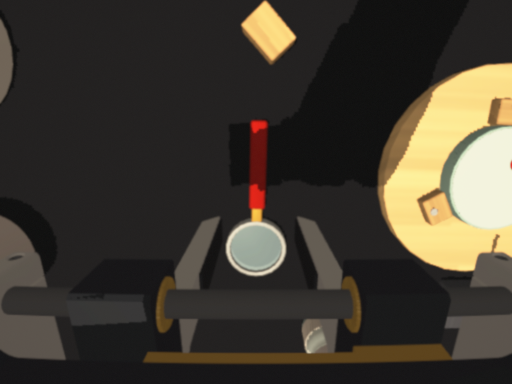

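The handle runs upright in the wrist picture, from (258,121) to (257,208), with the ring centre at (256,247). I'll work out the offset.

```bash
python3 - <<'E'
from h import *
np.set_printoptions(precision=4,suppress=True)
st=np.load('pics/wrist_8.npy',allow_pickle=True).item();W=cam('wrist',st);R=st['tcp_rot'];e=st['ee_pos']
for uv,z in(((256,247),.014),((257,208),.014),((258.5,121),.014)):
    X=onz(W,uv,z);print(uv,X,R.T@(X-e))
E
```

```text
(256, 247) [ 0.6066 -0.2793  0.014 ] [-0.0027  0.074   0.1355]
(257, 208) [ 0.558  -0.2746  0.014 ] [-0.0015  0.0253  0.1355]
(258.5, 121) [ 0.4621 -0.2659  0.014 ] [ 0.0001 -0.0711  0.1355]
```

Request:
{"name": "apply_moves", "arguments": {
  "plan": [
    {"delta_rot":[0,0,0],"offset":[-0.0015,0,0.045],"fingers":0.05},
    {"delta_rot":[0,0,0],"offset":[-0.0015,0,0.09],"fingers":0.05},
    {"delta_rot":[0,0,0],"offset":[-0.0015,0,0.12],"fingers":0.05},
    {"delta_rot":[0,0,0],"offset":[-0.0015,0,0.135],"fingers":0.05},
    {"delta_rot":[0,0,0],"offset":[-0.0015,0,0.135],"fingers":0.05},
    {"delta_rot":[0,0,0],"offset":[-0.0015,0,0.135],"fingers":0.0},
    {"delta_rot":[0,0,0],"offset":[-0.0015,0,0.135],"fingers":0.0},
    {"delta_rot":[0,0,0],"offset":[-0.0015,0,0.135],"fingers":0.0},
    {"delta_rot":[0,0,0],"offset":[-0.0015,0,0.135],"fingers":0.0},
    {"delta_rot":[0,0,0],"offset":[-0.0015,0,0.135],"fingers":0.0}
  ],
  "force": 45
}}

```text
time_s: 10.6
ee_pos: [0.533, -0.2734, 0.0151]
tcp_rot: [[0.07, 0.998, 0.001], [0.998, -0.07, -0.0], [-0.0, 0.001, -1.0]]
contact_force: [0.0, 0.7, 7.5]
gripper_width: 0.0176
```

Request:
{"name": "apply_moves", "arguments": {
  "plan": [
    {"delta_rot":[0,0,0],"offset":[0,0,0],"fingers":0.0},
    {"delta_rot":[0,0,0],"offset":[0,0,-0.02],"fingers":0.0},
    {"delta_rot":[0,0,0],"offset":[0,0,-0.05],"fingers":0.0},
    {"delta_rot":[0,0,0],"offset":[0,0,-0.09],"fingers":0.0},
    {"delta_rot":[0,0,0],"offset":[0,0,-0.1225],"fingers":0.0},
    {"delta_rot":[0,0,0],"offset":[0,0,-0.1225],"fingers":0.0},
    {"delta_rot":[0,0,0],"offset":[0,0,-0.1225],"fingers":0.0}
  ]
}}

```text
time_s: 11.3
ee_pos: [0.5328, -0.2735, 0.1375]
tcp_rot: [[0.07, 0.998, 0.001], [0.998, -0.07, -0.0], [-0.0, 0.001, -1.0]]
contact_force: [-0.3, 0.0, -2.1]
gripper_width: 0.0175
```

```bash
python3 look.py 9 wrist side; python3 -c "
from h import *
crop('pics/side_9.png','pics/d9.png',170,70,130,110,6)"
```

```text
11.3 [ 0.5328 -0.2735  0.1375] [-0.2962  0.0184 -2.0872] 0.017533667940692162 q [ 0.3468  0.3841  0.0252  1.8569 -0.0121  0.8994  1.8784]
[[ 0.0699  0.9976  0.0012]
 [ 0.9976 -0.0699 -0.0004]
 [-0.0004  0.0012 -1.    ]]
```

View pics/d9.png

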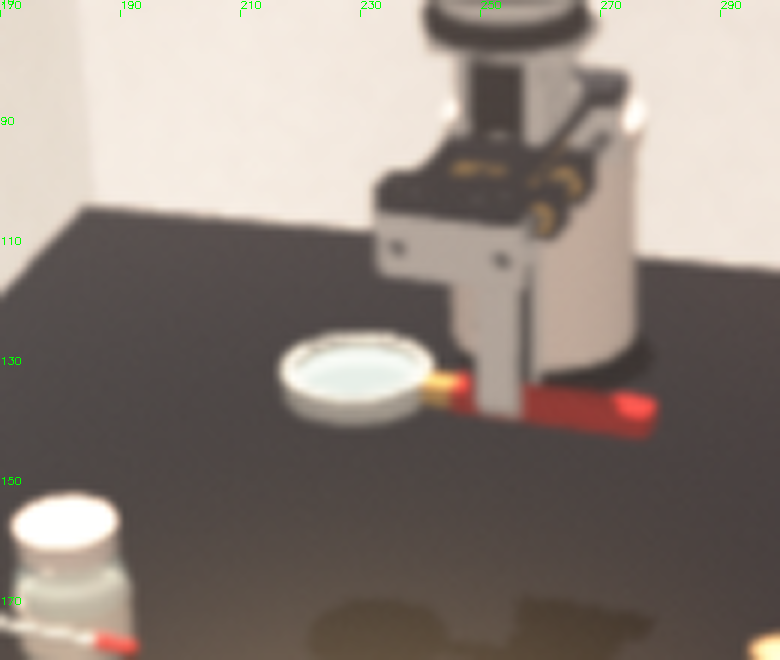

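View pics/wrist_9.png

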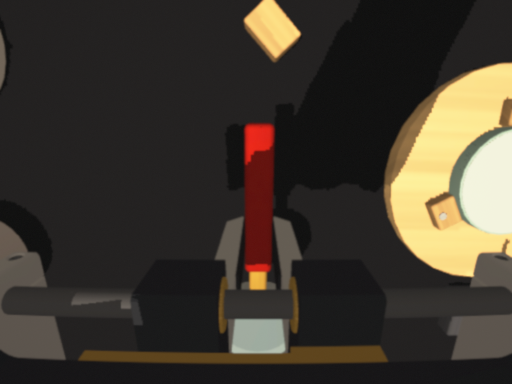

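The loupe is held and looks level in the side view (ring at 229,132, handle end at 278,139), with a 17.5 mm grip. I'll carry it to the mark.

Request:
{"name": "apply_moves", "arguments": {
  "plan": [
    {"delta_rot":[0,0,0],"offset":[0.015,-0.006,0],"fingers":0.0},
    {"delta_rot":[0,0,0],"offset":[0.045,-0.018,0],"fingers":0.0},
    {"delta_rot":[0,0,0],"offset":[0.08,-0.032,0],"fingers":0.0},
    {"delta_rot":[0,0,0],"offset":[0.115,-0.046,0],"fingers":0.0},
    {"delta_rot":[0,0,0],"offset":[0.15,-0.06,0],"fingers":0.0},
    {"delta_rot":[0,0,0],"offset":[0.185,-0.074,0],"fingers":0.0},
    {"delta_rot":[0,0,0],"offset":[0.22,-0.088,0],"fingers":0.0},
    {"delta_rot":[0,0,0],"offset":[0.25,-0.098,0],"fingers":0.0},
    {"delta_rot":[0,0,0],"offset":[0.27,-0.104,0],"fingers":0.0},
    {"delta_rot":[0,0,0],"offset":[0.2754,-0.1059,0],"fingers":0.0}
  ]
}}

```text
time_s: 12.4
ee_pos: [0.4447, 0.0112, 0.1363]
tcp_rot: [[0.066, 0.998, -0.001], [0.998, -0.066, 0.0], [0.0, -0.001, -1.0]]
contact_force: [1.1, -0.4, -1.6]
gripper_width: 0.0172
```

Request:
{"name": "apply_moves", "arguments": {
  "plan": [
    {"delta_rot":[0,0,0],"offset":[0,0,0],"fingers":0.0},
    {"delta_rot":[0,0,0],"offset":[0,0,0],"fingers":0.0},
    {"delta_rot":[0,0,0],"offset":[0,0,0],"fingers":0.0}
  ]
}}

```text
time_s: 12.7
ee_pos: [0.4462, 0.0078, 0.1368]
tcp_rot: [[0.071, 0.997, -0.0], [0.997, -0.071, -0.0], [-0.0, -0.0, -1.0]]
contact_force: [0.1, 0.2, -0.5]
gripper_width: 0.0178
```

```bash
python3 look.py 10 wrist side scene; python3 -c "
from h import *
crop('pics/side_10.png','pics/d10.png',150,120,130,110,6)
crop('pics/scene_10.png','pics/s10.png',205,170,110,90,7)"
```

```text
12.7 [0.4462 0.0078 0.1368] [ 0.0845  0.2207 -0.4995] 0.017799500220748787 q [-0.0401  0.1587 -0.1328  2.1727  0.029   0.8123  1.3084]
[[ 0.0712  0.9975 -0.0004]
 [ 0.9975 -0.0712 -0.0002]
 [-0.0002 -0.0004 -1.    ]]
```

View pics/d10.png

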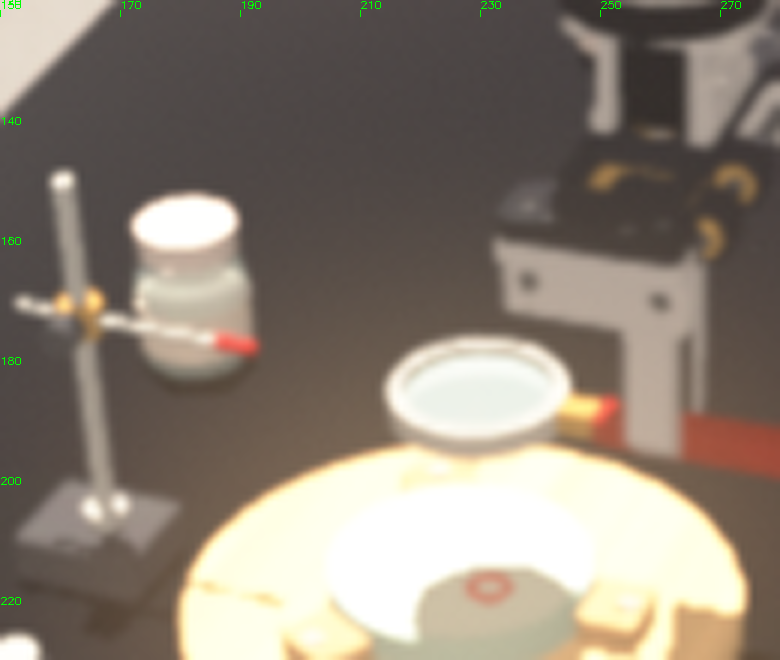

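View pics/s10.png

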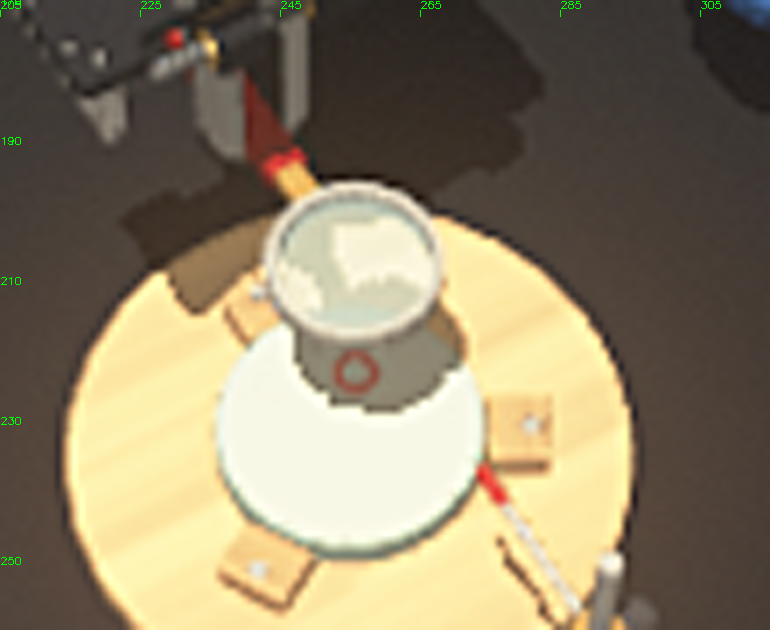

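View pics/wrist_10.png

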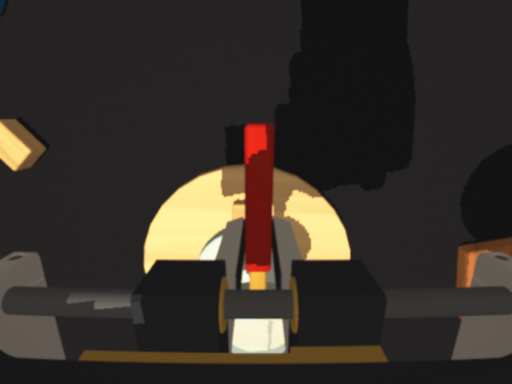

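The lens stands over the ring in both fixed views: ring top at side (229.8,184.5) and scene (255.4,207.1). I'll triangulate it and overlay a level ring model to check the height and level.

```bash
python3 - <<'E'
from h import *
np.set_printoptions(precision=4,suppress=True)
S=cam('scene');D=cam('side')
X,e=tri([(S,(255.4,207.1)),(D,(229.8,184.5))]);print('ring top',X,e)
st=r.read_state();R=st['tcp_rot'];c=st['ee_pos']+R@[-0.001,.0745,0.0081]
print('pred lens',c)
th=np.linspace(0,2*np.pi,73)
hd=R[:,1]
for n,C,src,(x,y,w,h),f in(('d',D,'side_10',(180,140,110,60),7),('s',S,'scene_10',(225,165,60,65),9)):
    im=cv2.imread(f'pics/{src}.png')[y:y+h,x:x+w];im=cv2.resize(im,None,fx=f,fy=f,interpolation=cv2.INTER_CUBIC)
    for dz,col in((.007,(0,255,0)),(-.007,(255,0,255))):
        P=np.c_[c[0]+.036*np.cos(th),c[1]+.036*np.sin(th),np.full(73,c[2]+dz)]
        q=((proj(C,P)-[x,y]+.5)*f).astype(int);cv2.polylines(im,[q],True,col,1)
    L=np.array([c-hd*.15+[0,0,.007],c-hd*.05+[0,0,.007]]);q=((proj(C,L)-[x,y]+.5)*f).astype(int);cv2.polylines(im,[q],False,(0,255,0),1)
    cv2.imwrite(f'pics/ov_{n}.png',im)
E
```

```text
ring top [0.5227 0.001  0.1318] [array([0., 0.]), array([ 0., -0.])]
pred lens [0.5205 0.0017 0.1287]
```

View pics/ov_d.png

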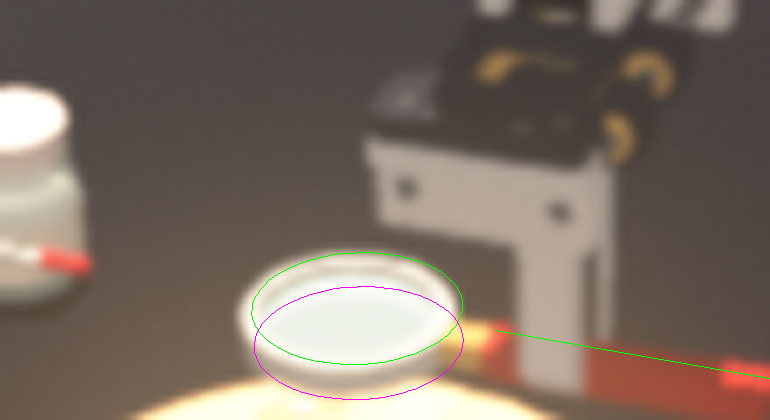

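View pics/ov_s.png

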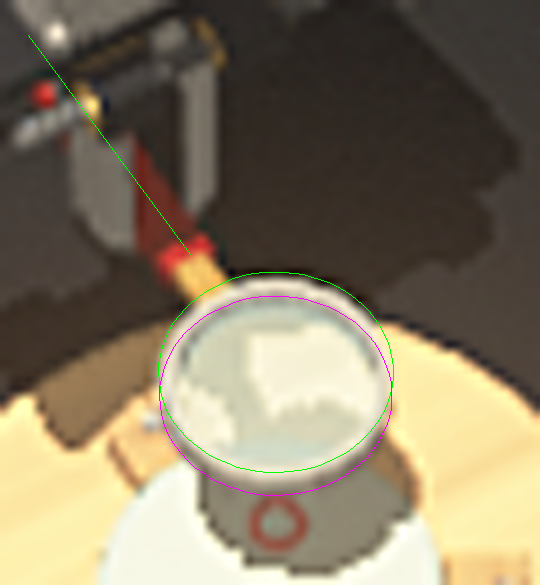

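```bash
python3 - <<'E'
from h import *
D=cam('side');st=np.load('pics/side_10.npy',allow_pickle=True).item();R=st['tcp_rot']
c=st['ee_pos']+R@[-0.001,.0765,0.0081]
x,y,w,h,f=205,160,110,60,7
im=cv2.imread('pics/side_10.png')[y:y+h,x:x+w];im=cv2.resize(im,None,fx=f,fy=f,interpolation=cv2.INTER_CUBIC)
hd=R[:,1];sd=R[:,0]
for s in(1,-1):
  for dz in(.007,-.007):
    L=np.array([c-hd*.15+sd*s*.009+[0,0,dz],c-hd*.05+sd*s*.009+[0,0,dz]]);q=((proj(D,L)-[x,y]+.5)*f).astype(int);cv2.polylines(im,[q],False,(0,255,0),1)
th=np.linspace(0,2*np.pi,73)
for dz in(.007,-.007):
    P=np.c_[c[0]+.036*np.cos(th),c[1]+.036*np.sin(th),np.full(73,c[2]+dz)]
    cv2.polylines(im,[((proj(D,P)-[x,y]+.5)*f).astype(int)],True,(255,0,255),1)
cv2.imwrite('pics/ov_d2.png',im)
E
```

```text
(no output)
```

View pics/ov_d2.png

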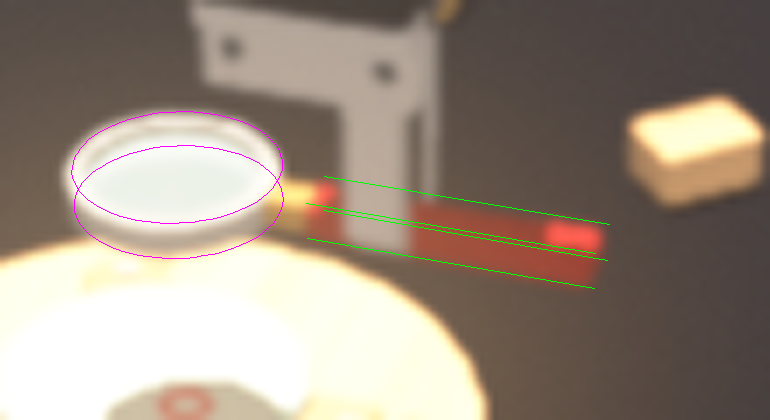

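The model's level handle edges and ring match the picture, so it is level to within about 1° and the height agrees. The lens centre is about (1.5, -2) mm off the mark, so I'll make a small correction and let it settle.

Request:
{"name": "apply_moves", "arguments": {
  "plan": [
    {"delta_rot":[0,0,0],"offset":[0.001,-0.001,0],"fingers":0.0},
    {"delta_rot":[0,0,0],"offset":[0.002,-0.0015,0],"fingers":0.0},
    {"delta_rot":[0,0,0],"offset":[0.002,-0.0015,0],"fingers":0.0},
    {"delta_rot":[0,0,0],"offset":[0.002,-0.0015,0],"fingers":0.0},
    {"delta_rot":[0,0,0],"offset":[0.002,-0.0015,0],"fingers":0.0},
    {"delta_rot":[0,0,0],"offset":[0.002,-0.0015,0],"fingers":0.0},
    {"delta_rot":[0,0,0],"offset":[0.002,-0.0015,0],"fingers":0.0},
    {"delta_rot":[0,0,0],"offset":[0.002,-0.0015,0],"fingers":0.0}
  ]
}}

```text
time_s: 13.65
ee_pos: [0.4448, 0.0108, 0.137]
tcp_rot: [[0.07, 0.998, -0.0], [0.998, -0.07, 0.0], [0.0, -0.0, -1.0]]
contact_force: [0.5, -0.1, -0.3]
gripper_width: 0.0172
```

```bash
python3 look.py 11 side scene; python3 - <<'E'
from h import *
print(np.abs(r.read_state()['dq']).max())
a=cv2.resize(cv2.imread('pics/side_11.png')[140:310,90:290],None,fx=3.8,fy=3.5,interpolation=cv2.INTER_CUBIC);cv2.imwrite('pics/f11.png',a)
E
```

```text
13.65 [0.4448 0.0108 0.137 ] [ 0.5343 -0.0757 -0.2664] 0.017233641538089737 q [-0.0444  0.1562 -0.1357  2.1752  0.0289  0.8119  1.3025]
[[ 0.0699  0.9976 -0.0001]
 [ 0.9976 -0.0699  0.    ]
 [ 0.     -0.0001 -1.    ]]
0.0017787321889728657
```

View pics/f11.png

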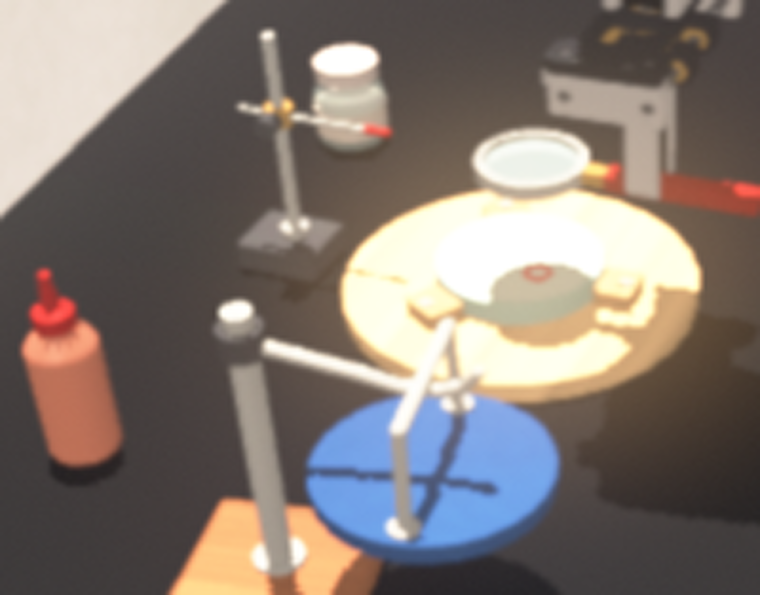

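View pics/scene_11.png

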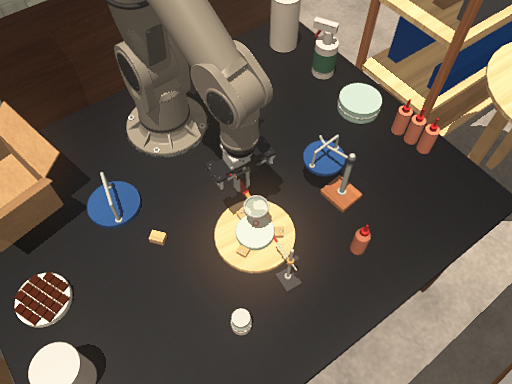

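The side view shows the cover hanging on the hook and the level lens above the red ring. The scene view shows the lens over the mark at (256,206), and the jar, bottle and offcut where they were. The arm is still, so I'll hand in.

```bash
python3 -c "
from workcell import r
print(r.close_job()); print(r.read_state()['time_s'])"
```

```text
the job is handed in; nothing more can be done
None
the job is handed in; nothing more can be done
```

I hung the smaller blue cover by its handle on the hook stand. I then gripped the reading lens at the lens end of its handle and handed in holding it level over the red ring, at about 13.7 s.

**Final checks**
- **Position:** the two fixed cameras put the lens about 3 mm from the ring, so I shifted it 2.5 mm to correct that. I did not measure it again after the shift.
- **Height:** the arm pose and the side-view overlay put the lens centre at about 0.129 m, against 0.128 m for the pointer tip. A rougher reading from the two cameras gave 0.125 m. Both are within the 8 mm allowed.
- **Level:** the handle and ring matched a level model in the side picture, to within about 1°.
- **Steadiness:** the joints were nearly still (under 0.002 rad/s) and the lens was in the grip with a 17 mm opening.
- **Cover and other things:** the last pictures show the cover hanging free. The gauge pointer, bottle, jar and offcut show no visible change.

**What disagreed**
- The grip opening read about 7 mm on the 8 mm bar, but the lift confirmed the cover was held.
- The final downward force read 0.3 N rather than the roughly 1.1 N the lens weighs. I put this down to sensor drift, since the pictures show the lens clear of everything.

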